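Clear the scale, tare the ramekin and load the marbles

ROBOT

A 6-joint arm with a two-finger parallel gripper is mounted at the origin on the work surface. World frame = base frame: x ahead of the robot, y to its left, z up, the work surface at z = 0. Lengths are in m, angles in rad, forces in N, time in s.
With the tool pointing down it reaches from about 0.325 to 0.775 m from the base axis. Payload 5.5 kg.
Tool frame: the origin (TCP) lies at the very end of the fingers, on their centre line; the grasp point (between the pads) lies 19 mm behind it; x points along the fingers, y is the direction in which the jaws open and shut, and the axes are right-handed (so a half turn about x gives the same grasp; the last joint's range is limited). The gripper opens to 88 mm and grips with 3 to 60 N. Pads are 20 mm wide; open, the fingers measure 115 mm over their backs; the gripper's body (75 mm by 178 mm) begins 61 mm behind the grasp point.
Start: joints at [-0.057, 0.091, 1.231, -0, 1.82, -0.057], TCP at [0.6, -0, 0.223] pointing down, gripper open.
Joint ranges: [-2.87, 2.87], [-0.86, 2.18], [0.17, 2.46], [-1.51, 4.65], [0.06, 2.69], [-2.65, 2.65]. Speed limits (rad/s): [2.57, 2.57, 3.01, 3.14, 3.14, 3.14].

INTERFACE

Orientations are given as [roll, pitch, yaw] about the fixed x, y, z axes, in that order (R = Rz(yaw) Ry(pitch) Rx(roll)).
In Python, from workcell import manip gives the robot as it stands.
- The arm moves only by the shell command python3 -m creep 'ROWS' [OPENING] [FORCE]. ROWS is JSON, a list of rows, each a list of 6 numbers: the shift along the tool's x, y, z in mm, then the turn, a rotation vector about the tool's x, y, z in rad. In form: [[tx, ty, tz, ax, ay, az], ...]. A call has 1 to 20 rows; each row is the pose to reach, as a shift and turn from the pose commanded when the call began, along the tool's axes at that moment; what a row does not reach only later rows make up. A row lasts 1/12 s, in which the tool goes at most 41.7 mm and 7.16 degrees, less where a joint would pass 70% of its speed; a pose out of reach is approached as far as the arm can. A call with a gripper value outside its range is refused whole. OPENING is the finger opening in mm, from 0 to 87.8, set as the call begins (- or left out, the last holds). The fingers move at their own pace and stop on an object; FORCE is the grip in N (left out, the last holds). Time passes only in rows, so rows that repeat a pose let the fingers close. It gives the time, the measured TCP pose, the force and the opening at its end, in the units of the state.
- manip.sense(): the state, without advancing time (a new reading comes with each control period).
- manip.snapshot(name): name is "scene" or "side" or "wrist"; returns a dict with "pixels" (400x640x3 uint8, blue, green, red), "depth" (400x640 float32, m along the optical axis (not along the pixel's ray), 0 where there is no reading), "fx", "fy", "cx", "cy" (pixels), "dist" ([k1, k2, p1, p2, k3] as OpenCV has them; the pictures are not rectified), "R" (3x3) and "t" (3): a world point X has camera coordinates R X + t. Camera axes: x right, y down, z forward; pixel columns grow to the right and rows downward; lengths in m; the calibration is good to about 2 mm. A picture is of the moment at which its call begins.
- manip.close_job(): hands the job in, once; it reports no verdict.
Trained networks look in a picture, given as the dict that the camera call returned (one of the last four; its "shot" number tells which), for a name from the list of things; names that differ only in an ending like _2 or _b are one class to them, and where a whole thing is asked for, a point or a joint stands for the part that bears it (a point fixed in the world has none). Each returns a list of dicts, best first, with "conf" (0 to 1); they miss things now and then, are a little off and sometimes report something else, mostly with a low value. They report only what shows in the picture. A call takes as long as a camera call.
- manip.search_frame(picture, query): "position" ([row, column] in pixels, amid what is visible of it).
- manip.masks_of(picture, query): "region" (400x640 bool, what is visible of it) and "position" ([row, column] in pixels, amid what is visible of it).
The state is a dict: "time": time; "qpos": joint angles; "dq": joint speeds; "joint_efforts": joint torques, N m; "ee_pos": TCP position; "tool_rot": TCP orientation; "contact_force": force on the tool from outside, world axes, zero at the start; "torque": the same for the moment, N m; "width": finger opening in m.
Only numpy, scipy, OpenCV 4.12 (cv2) and the standard library are available. Lean on these libraries where they do the work, as an engineer would, in place of code of your own. Each camera call takes 0.05 s, during which the arm holds its last target. There are 200 camera calls.

TASK

The bench scale must weigh this lot of agate marbles. Clear the scale by moving the loupe that stands over the tare button and the brass weight on the pan into the dark wooden tray (weight upright), and stand the empty ramekin upright in the middle of the pan; with that done, press the recessed tare button fully down for about half a second with the tip of the stylus. Only after that put every milky marble from the wooden rack into the ramekin, and also hang the stylus back upright in its stand; leave the jar, the tin, the stone lump and the disc gauge where they are.

Things in the scene. Friction and masses are not known exactly. Their poses are not given: they have to be found in the camera images.
- scale: bench scale, grey plastic box 150 mm (its x) x 270 mm (its y) x 35 mm high, fixed to the shelf; origin under its middle. It carries a round steel pan towards its +y end and a recessed tare button towards its -y end.
- pan_top (a point): centre of the top face of the steel pan, 50 mm above the shelf; flat disc 130 mm across without a rim, fixed (it does not give). Axes as scale.
- recess_mouth (a point): centre of the square recess of the tare button, at the scale's flat top face, 35 mm above the shelf and 150 mm from the pan's centre; 15 x 15 mm, straight sides. The white button (12 mm across) lies at its bottom, 5 mm below the face.
- tare_top (a point): centre of the top face of the tare button; moves down with it.
- tare (a joint): travel of the tare button: 0 m up, 0.004 m fully down (counts as pressed beyond 0.003); spring from 1 N at first to 4.2 N fully down, returns by itself.
- loupe_center (a point): half-way up the tarnished silver loupe, a plain upright cylinder 34 mm across and 30 mm high, 60 g; it starts standing over the tare button and hides it.
- weight_knob (a point): centre of the knob of the hexagonal brass weight: knob 16 mm across and 18 mm high, on a hexagonal body 36 mm across flats (41 mm over corners) and 24 mm high; the point is 33 mm above the weight's underside; about 200 g. Starts near the middle of the pan.
- tray: fixed open tray of dark wood, outside 170 mm (its x) x 120 mm (its y) x 18 mm high, walls and floor 4 mm; origin under its middle.
- ramekin_center (a point): half-way up the middle of the blue ceramic ramekin: upright straight-sided round dish, 68 mm outside, 61 mm inside, 38 mm high, floor 5 mm, about 130 g. Starts empty on the shelf.
- stylus_handle (a point): middle of the black handle of the stylus: handle upright, 14 mm across, 40 mm long; below it a steel collar 28 mm across and 6 mm thick, then a shaft 8 mm across for 40 mm, then the tip, 5 mm across and 15 mm long. Local z points from tip to handle; 50 g.
- stylus_tip (a point): end of the stylus tip, 81 mm below the middle of the handle.
- stand_mouth (a point): centre of the mouth of the hole in the stylus stand: fixed wooden block 60 x 60 mm and 60 mm high, square hole 17 x 17 mm, right through. The stylus hangs in it tip down with its collar on the block's top: the middle of the handle is then 26 mm above this point.
- rack: fixed wooden marble rack 130 x 130 mm, 14 mm high, with four dimples in a square at 30 mm either way from its middle along its x and y (60 mm apart); origin under its middle.
- marble0_center (a point): centre of a milky white agate marble 24 mm across, 19 g; starts in a dimple of the rack, its centre about 23 mm above the shelf. Two to four marbles are present; absent ones read None.
- marble1_center (a point): centre of a milky white agate marble 24 mm across, 19 g; starts in a dimple of the rack, its centre about 23 mm above the shelf. Two to four marbles are present; absent ones read None.
- marble2_center (a point): centre of a milky white agate marble 24 mm across, 19 g; starts in a dimple of the rack, its centre about 23 mm above the shelf. Two to four marbles are present; absent ones read None.
- marble3_center (a point): centre of a milky white agate marble 24 mm across, 19 g; starts in a dimple of the rack, its centre about 23 mm above the shelf. Two to four marbles are present; absent ones read None.
- jar: bystander: small green glass jar with steel cap, 52 mm across, 62 mm high; origin under its middle. Not to be moved.
- tin: bystander: round steel tin 60 mm across, 35 mm high; origin under its middle. Not to be moved.
- geode: bystander: brown stone lump 72 mm across, 38 mm high; origin under its middle. Not to be moved.
- gauge: bystander: aluminium disc gauge 44 mm across, 12 mm high; origin under its middle. Not to be moved.

How it is judged:
On the way, in this order (a step that is already met when the one before it is completed fails the run):
1. the loupe and the brass weight are off the scale and in the tray (x of weight_knob in the frame of tray between -0.08 and 0.08 m and y of weight_knob in the frame of tray between -0.055 and 0.055 m and z of weight_knob in the frame of tray between 0 and 0.055 m and x of loupe_center in the frame of tray between -0.08 and 0.08 m and y of loupe_center in the frame of tray between -0.055 and 0.055 m and z of loupe_center in the frame of tray between 0 and 0.055 m), for 0.2 s.
2. the tare button is pressed down with the stylus tip while the ramekin stands empty in the middle of the pan (value of joint tare above 0.003 m and distance between stylus_tip and tare_top below 0.009 m and horizontal distance between ramekin_center and pan_top below 0.025 m and z of ramekin_center in the frame of pan_top between 0.014 and 0.024 m and angle between ramekin_center's own z axis and vertical below 0.1 rad and not (horizontal distance between marble0_center and ramekin_center below 0.028 m and z of marble0_center in the frame of ramekin_center between -0.02 and 0.024 m) and not (horizontal distance between marble1_center and ramekin_center below 0.028 m and z of marble1_center in the frame of ramekin_center between -0.02 and 0.024 m) and not (horizontal distance between marble2_center and ramekin_center below 0.028 m and z of marble2_center in the frame of ramekin_center between -0.02 and 0.024 m) and not (horizontal distance between marble3_center and ramekin_center below 0.028 m and z of marble3_center in the frame of ramekin_center between -0.02 and 0.024 m)), for 0.2 s.
At the end, for the whole second after the job is handed in: The loupe and the weight (upright) are in the tray; the ramekin stands upright on the pan within 25 mm of its middle with every present marble inside it; the stylus hangs upright in its stand, collar on the block; the button is up; all is at rest (all of step 1 and angle between weight_knob's own z axis and vertical below 0.3 rad and horizontal distance between ramekin_center and pan_top below 0.025 m and z of ramekin_center in the frame of pan_top between 0.014 and 0.024 m and angle between ramekin_center's own z axis and vertical below 0.1 rad and horizontal distance between stylus_handle and stand_mouth below 0.009 m and z of stylus_handle in the frame of stand_mouth between 0.021 and 0.031 m and angle between stylus_handle's own z axis and vertical below 0.12 rad and horizontal distance between each of marble0_center, marble1_center, marble2_center, marble3_center and ramekin_center below 0.028 m and z of marble0_center in the frame of ramekin_center between -0.02 and 0.024 m and z of marble1_center in the frame of ramekin_center between -0.02 and 0.024 m and z of marble2_center in the frame of ramekin_center between -0.02 and 0.024 m and z of marble3_center in the frame of ramekin_center between -0.02 and 0.024 m and value of joint tare below 0.001 m); the robot touches nothing.
It fails at once if the jar is shifted by more than 20 mm (distance of jar from where it was at the start of the episode above 0.02 m).
It fails at once if the tin is shifted by more than 20 mm (distance of tin from where it was at the start of the episode above 0.02 m).
It fails at once if the geode is shifted by more than 20 mm (distance of geode from where it was at the start of the episode above 0.02 m).
It fails at once if the gauge is shifted by more than 20 mm (distance of gauge from where it was at the start of the episode above 0.02 m).
Of marble0, marble1, marble2, marble3 only 2 to 4 are there at a start; the rules pass over those that are not, and their reading is None.
At some moment in a run one of weight, ramekin may be knocked a few centimetres aside while the robot is not near it.
It also fails if it takes over 210 s, if anything falls off the work surface, if the arm or the gripper's body presses on something with over 40 N, if the wrist force passes 120 N, or if a joint passes its speed limit or range.

## Working session

There is one attempt and no reset: what is moved stays moved. The work goes in short steps, Python scripts to look and compute and a shell command to move; the robot and the scene stay as the last step left them, time stands still between calls to the robot, and variables do not carry over. Pictures are saved under pics/ and viewed, about 12 in all and at most 16, crops included, and the job is handed in when it is done.

```bash
mkdir -p pics; ls; cat > h.py <<'E'
import numpy as np, cv2
from workcell import manip
def world(p, rc, depth=None, z=None):
    K=np.array([[p["fx"],0,p["cx"]],[0,p["fy"],p["cy"]],[0,0,1]])
    R=np.array(p["R"]);t=np.array(p["t"])
    rc=np.atleast_2d(np.asarray(rc,float))
    u=cv2.undistortPoints(rc[:,None,::-1].copy(),K,np.array(p["dist"]))[:,0]
    d=np.c_[u,np.ones(len(u))]
    if z is not None:
        o=-R.T@t; w=d@R
        return o+w*((z-o[2])/w[:,2])[:,None]
    D=p["depth"][rc[:,0].astype(int),rc[:,1].astype(int)] if depth is None else depth
    return (d*D[:,None]-t)@R
def cloud(p,m):
    rc=np.argwhere(m&(p["depth"]>0)); return world(p,rc)
def save(p,name,crop=None,s=1):
    im=p["pixels"]
    if crop: im=im[crop[0]:crop[1],crop[2]:crop[3]]
    cv2.imwrite("pics/"+name+".png",cv2.resize(im,None,fx=s,fy=s))
def top(p,m,band=0.006):
    c=cloud(p,m)
    if len(c)<5: return None
    zt=np.percentile(c[:,2],95); k=c[abs(c[:,2]-zt)<band]
    (x,y),r=cv2.minEnclosingCircle(k[:,:2].astype(np.float32))
    return np.round([x,y,zt,r,*np.median(k[:,:2],0)],4),len(c)
E
python3 - <<'E'
from h import *
s=manip.sense(); print({k:np.round(v,3) for k,v in s.items()})
for n in ("scene","side"):
    p=manip.snapshot(n); save(p,n+"0",s=1.25)
    print(n,(-np.array(p["R"]).T@p["t"]).round(3))
    for q in "scale pan_top tray loupe_center weight_knob ramekin_center stylus_handle stand_mouth rack marble0_center jar tin geode gauge".split():
        try: L=manip.masks_of(p,q)
        except Exception as e: print(q,e); continue
        for o in L[:4]:
            if o["conf"]>.3: print(q,round(o["conf"],2),np.round(o["position"]),top(p,o["region"]))
E
```

```text
pics
{'time': np.float64(0.0), 'qpos': array([-0.057,  0.092,  1.232, -0.   ,  1.82 , -0.057]), 'dq': array([-0.001, -0.   , -0.001,  0.   , -0.001,  0.   ]), 'joint_efforts': array([-0.0000e+00, -4.4645e+01, -4.0645e+01,  7.0000e-02,  2.9000e-02,
       -0.0000e+00]), 'ee_pos': array([ 0.6  , -0.   ,  0.222]), 'tool_rot': array([-1.618,  1.569,  3.095]), 'contact_force': array([ 0.728,  0.043, -0.122]), 'torque': array([-0.024, -0.037, -0.013]), 'width': np.float64(0.088)}
scene [1.57  0.24  0.767]
scale 0.86 [238. 321.] (array([0.6319, 0.0567, 0.0505, 0.0673, 0.644 , 0.06  ]), 4262)
pan_top 0.83 [236. 318.] (array([0.6326, 0.0098, 0.0505, 0.113 , 0.6429, 0.0591]), 4303)
tray 0.88 [228. 446.] (array([0.4837, 0.3312, 0.017 , 0.1025, 0.5084, 0.3326]), 1792)
tray 0.71 [240. 323.] (array([0.6319, 0.0567, 0.0503, 0.0673, 0.6435, 0.0595]), 4106)
loupe_center 0.69 [219. 285.] (array([ 0.6185, -0.0879,  0.0658,  0.0169,  0.6197, -0.086 ]), 162)
weight_knob 0.67 [229. 338.] (array([0.6472, 0.0628, 0.0886, 0.0066, 0.649 , 0.0629]), 206)
ramekin_center 0.59 [194. 368.] (array([0.4172, 0.1116, 
[... 1103 characters left out ...]
[0.4124, 0.1097, 0.0376, 0.0348, 0.4112, 0.1025]), 619)
stylus_handle 0.68 [230. 256.] (array([ 0.3905, -0.071 ,  0.1063,  0.0066,  0.3903, -0.072 ]), 146)
stand_mouth 0.87 [246. 261.] (array([ 0.3899, -0.0711,  0.0618,  0.0408,  0.3862, -0.0761]), 817)
rack 0.93 [344. 332.] (array([ 0.4309, -0.3395,  0.0165,  0.0909,  0.4302, -0.3462]), 4341)
jar 0.75 [281. 423.] (array([ 0.666 , -0.3231,  0.0637,  0.0233,  0.6653, -0.324 ]), 674)
geode 0.76 [129. 325.] (array([0.7171, 0.2338, 0.0395, 0.0257, 0.7169, 0.2327]), 366)
geode 0.35 [197. 333.] (array([0.6306, 0.0561, 0.0507, 0.0673, 0.6213, 0.0444]), 4896)
gauge 0.62 [248. 414.] (array([ 0.709 , -0.2393,  0.0141,  0.0223,  0.7087, -0.2397]), 268)
```

View pics/scene0.png

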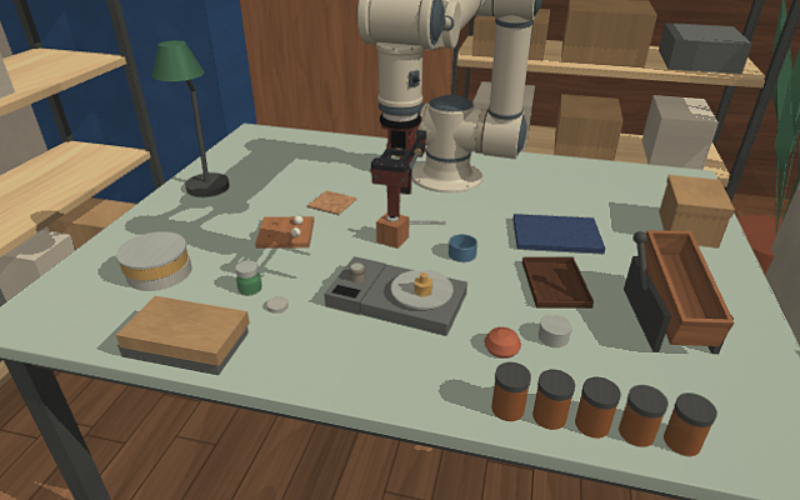

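View pics/side0.png

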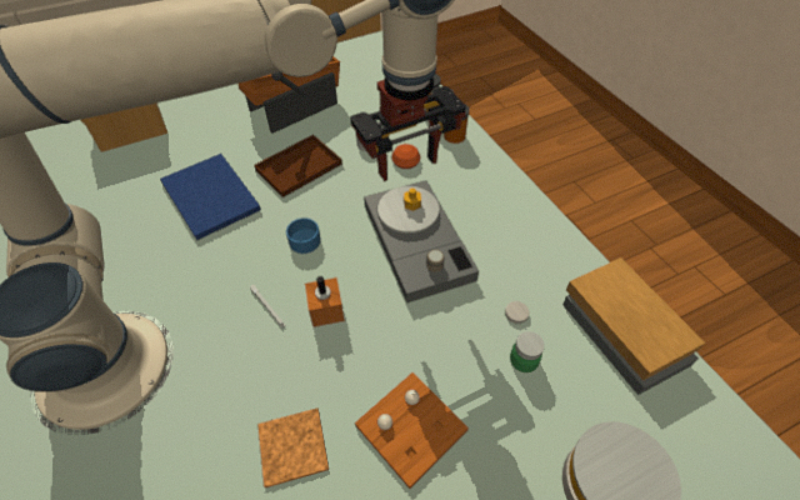

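The scene has two milky marbles on the rack (side view at (385,422) and (411,397)). The loupe is at (435,258), the weight on the pan at (412,198), the stylus in its stand at (322,290), and the tray at (298,165). Next I move over the loupe.

```bash
cat >> h.py <<'E'
from scipy.spatial.transform import Rotation as Ro
def to(*tg):
    """tg: (x,y,z,jaw_deg) ; prints shift mm and rotvec in current tool frame"""
    s=manip.sense(); R=Ro.from_euler("xyz",s["tool_rot"]); y=R.as_matrix()[:,1]
    print("jaw now %.1f deg"%np.degrees(np.arctan2(y[1],y[0])),"pos",np.round(s["ee_pos"],4),"t %.1f"%s["time"],"w %.4f"%s["width"],"q",np.round(s["qpos"],2))
    for x_,y_,z_,j in tg:
        j=np.radians(j); b=np.array([np.cos(j),np.sin(j),0]); a=np.array([0,0,-1.])
        G=Ro.from_matrix(np.c_[a,b,np.cross(a,b)])
        print(np.round(1000*R.inv().apply(np.array([x_,y_,z_])-s["ee_pos"]),1),np.round((R.inv()*G).as_rotvec(),3))
E
python3 - <<'E'
from h import *
print(Ro.from_euler("xyz",manip.sense()["tool_rot"]).as_matrix().round(3))
to((.615,-.09,.18,90),(.615,-.09,.18,84))
p=manip.snapshot("wrist"); save(p,"w0"); print((-np.array(p["R"]).T@p["t"]).round(3),np.array(p["R"]).round(2))
for q in "loupe_center weight_knob pan_top".split():
    for o in manip.masks_of(p,q)[:2]: print(q,round(o["conf"],2),top(p,o["region"]))
E
```

```text
[[ 0.  1.  0.]
 [-0.  0. -1.]
 [-1.  0.  0.]]
jaw now 0.0 deg pos [0.6    0.     0.2226] t 1.5 w 0.0877 q [-0.06  0.09  1.23 -0.    1.82 -0.06]
[42.6 15.  90. ] [-1.571  0.     0.   ]
[42.6 15.  90. ] [-1.466  0.     0.   ]
[0.6   0.079 0.385] [[ 1.   -0.   -0.  ]
 [ 0.   -0.96  0.29]
 [-0.   -0.29 -0.96]]
loupe_center 0.82 (array([ 0.6139, -0.0898,  0.0672,  0.017 ,  0.6142, -0.0875]), 997)
weight_knob 0.58 (array([0.6437, 0.0611, 0.0928, 0.0078, 0.6435, 0.062 ]), 1529)
pan_top 0.8 (array([0.6318, 0.0571, 0.0513, 0.0653, 0.6263, 0.0595]), 33506)
```

View pics/w0.png

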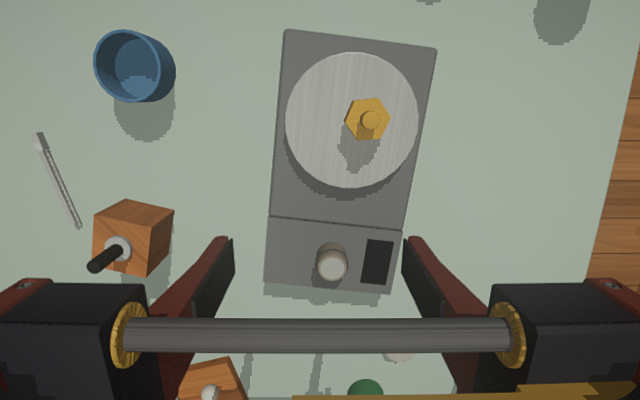

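The wrist view shows the loupe at (332,262), the weight at (369,119) off the pan's middle, and the recess hidden. With the jaws along world x, I grasp the loupe.

```bash
python3 -m creep '[[40,5,40,0,0,0],[70,14,80,0,0,0],[110,14,90,0,0,0],[145,14,90,0,0,0],[165,14,90,0,0,0],[179,14,90,0,0,0],[179,14,90,0,0,0],[179,14,90,0,0,0]]' 60 20
python3 -m creep '[[0,0,0,0,0,0],[0,0,0,0,0,0],[0,0,0,0,0,0],[0,0,0,0,0,0],[0,0,0,0,0,0],[0,0,0,0,0,0]]' 20 20
python3 -m creep '[[-15,0,0,0,0,0],[-45,0,0,0,0,0],[-80,0,0,0,0,0],[-100,0,0,0,0,0],[-100,0,0,0,0,0]]'
python3 - <<'E'
from h import *
p=manip.snapshot("side"); m=manip.masks_of(p,"tray")[0]["region"]; c=cloud(p,m); print(len(c))
r=cv2.minAreaRect((c[:,:2]*1000).astype(np.float32)); print(r, cv2.boxPoints(r))
to((.48,.33,.16,0))
E
```

```text
time: 2.37
ee_pos: [0.6141, -0.0897, 0.0443]
tool_rot: [-2.395, 1.571, 2.318]
contact_force: [-0.0, 0.4, 0.2]
width: 0.06
time: 2.87
ee_pos: [0.6148, -0.0899, 0.0452]
tool_rot: [1.464, 1.568, -0.107]
contact_force: [-0.7, 1.2, 5.6]
width: 0.0329
time: 3.28
ee_pos: [0.6162, -0.0904, 0.1501]
tool_rot: [1.366, 1.561, -0.205]
contact_force: [0.6, 0.5, -0.3]
width: 0.0333
1851
((490.776611328125, 162.65127563476562), (187.18382263183594, 531.1617431640625), 2.922208070755005) [[ 383.76706   423.11548 ]
 [ 410.84573  -107.355576]
 [ 597.78613   -97.81293 ]
 [ 570.7075    432.65814 ]]
jaw now -0.0 deg pos [ 0.6143 -0.0901  0.144 ] t 3.4 w 0.0335 q [-0.2   0.14  1.31 -0.    1.68 -0.2 ]
[ -16.3 -134.3 -420.1] [-0.     0.    -0.001]
```

```bash
python3 -m creep '[[-16,-10,-30,0,0,0],[-16,-22,-65,0,0,0],[-16,-34,-105,0,0,0],[-16,-46,-145,0,0,0],[-16,-59,-185,0,0,0],[-16,-72,-225,0,0,0],[-16,-85,-265,0,0,0],[-16,-97,-300,0,0,0],[-16,-97,-300,0,0,0]]'
python3 - <<'E'
from h import *
for n in ("side","wrist"):
  p=manip.snapshot(n)
  m=manip.masks_of(p,"tray")[0]["region"]; c=cloud(p,m); c=c[(abs(c[:,0]-.48)<.15)&(abs(c[:,1]-.33)<.15)&(c[:,2]<.03)]
  if len(c)<50: print(n,"none"); continue
  r=cv2.minAreaRect((c[:,:2]*1000).astype(np.float32)); print(n,len(c),r, cv2.boxPoints(r).round())
to((.48,.33,.16,0))
E
```

```text
time: 4.13
ee_pos: [0.5134, 0.2157, 0.1567]
tool_rot: [-1.857, 1.565, 2.862]
contact_force: [0.4, -0.3, -0.2]
width: 0.0331
side 1798 ((480.7484130859375, 340.6806335449219), (179.6604461669922, 146.45907592773438), 15.281296730041504) [[375. 388.]
 [413. 246.]
 [587. 294.]
 [548. 435.]]
wrist 24655 ((479.8773498535156, 332.6839599609375), (180.4575958251953, 124.40733337402344), 14.05224323272705) [[377. 371.]
 [407. 250.]
 [583. 294.]
 [552. 415.]]
jaw now -0.0 deg pos [0.5167 0.2091 0.1578] t 4.3 w 0.0335 q [ 0.32 -0.02  1.46 -0.    1.71  0.32]
[  -2.3  -36.8 -120.9] [-0.     0.001  0.002]
```

```bash
python3 -m creep '[[0,-22,-36,0,0,0],[10,-45,-72,0,0,0],[35,-65,-105,0,0,0],[65,-71,-113,0,0,0],[95,-71,-113,0,0,0],[120,-71,-113,0,0,0],[135,-71,-113,0,0,0],[142,-71,-113,0,0,0],[142,-71,-113,0,0,0],[142,-71,-113,0,0,0]]'
python3 -m creep '[[0,0,0,0,0,0],[0,0,0,0,0,0],[0,0,0,0,0,0],[-40,0,0,0,0,0],[-80,0,0,0,0,0],[-115,0,0,0,0,0],[-145,15,30,0,0,0],[-145,15,30,0,0,0]]' 48
python3 - <<'E'
from h import *
p=manip.snapshot("side"); 
for q in "loupe_center weight_knob ramekin_center".split():
    for o in manip.masks_of(p,q)[:2]: print(q,round(o["conf"],2),top(p,o["region"]))
to((.643,.06,.2,0))
E
```

```text
time: 5.17
ee_pos: [0.4469, 0.322, 0.0177]
tool_rot: [1.055, 1.571, -0.518]
contact_force: [0.3, 0.2, -0.9]
width: 0.0331
time: 5.83
ee_pos: [0.4646, 0.2919, 0.1709]
tool_rot: [1.898, 1.559, 0.326]
contact_force: [0.9, -0.5, 0.8]
width: 0.0482
loupe_center 0.59 (array([0.4488, 0.3197, 0.0372, 0.0175, 0.4459, 0.3195]), 167)
weight_knob 0.77 (array([0.643 , 0.0594, 0.0912, 0.0077, 0.6416, 0.0574]), 223)
ramekin_center 0.89 (array([0.4141, 0.1079, 0.0375, 0.0343, 0.4128, 0.0966]), 605)
jaw now -0.0 deg pos [0.4605 0.293  0.1614] t 6.0 w 0.0478 q [ 0.5  -0.06  1.49  0.    1.71  0.5 ]
[-38.8 182.5 233. ] [-0.     0.     0.002]
```

```bash
python3 -m creep '[[0,22,28,0,0,0],[0,45,58,0,0,0],[0,69,88,0,0,0],[0,93,118,0,0,0],[0,115,148,0,0,0],[0,138,178,0,0,0],[0,160,206,0,0,0],[0,176,226,0,0,0],[20,182,233,0,0,0],[45,182,233,0,0,0],[65,182,233,0,0,0],[78,182,233,0,0,0],[84,182,233,0,0,0],[84,182,233,0,0,0],[84,182,233,0,0,0]]' 45 35
python3 -m creep '[[0,0,0,0,0,0],[0,0,0,0,0,0],[0,0,0,0,0,0],[0,0,0,0,0,0],[0,0,0,0,0,0],[0,0,0,0,0,0]]' 5 35
python3 -m creep '[[-10,0,0,0,0,0],[-30,0,0,0,0,0],[-60,0,0,0,0,0],[-85,0,0,0,0,0],[-85,0,0,0,0,0]]'
python3 - <<'E'
from h import *
to((.519,.341,.16,0))
p=manip.snapshot("side"); 
for q in "weight_knob ramekin_center".split():
    for o in manip.masks_of(p,q)[:2]: print(q,round(o["conf"],2),top(p,o["region"]))
E
```

```text
time: 7.28
ee_pos: [0.6429, 0.0605, 0.0788]
tool_rot: [-1.859, 1.571, 2.854]
contact_force: [0.0, -0.1, 0.6]
width: 0.0449
time: 7.78
ee_pos: [0.6435, 0.06, 0.0793]
tool_rot: [1.629, 1.569, 0.058]
contact_force: [0.6, -0.7, 1.1]
width: 0.0148
time: 8.2
ee_pos: [0.645, 0.0601, 0.1712]
tool_rot: [1.618, 1.561, 0.047]
contact_force: [0.2, 0.0, 0.0]
width: 0.0146
jaw now -0.0 deg pos [0.645  0.0601 0.1712] t 8.2 w 0.0146 q [0.04 0.21 1.19 0.   1.73 0.04]
[  10.1 -126.1 -280.9] [-0.   -0.   -0.01]
weight_knob 0.54 (array([0.6416, 0.0557, 0.1839, 0.0104, 0.6455, 0.0568]), 185)
ramekin_center 0.47 (array([ 0.7099, -0.2384,  0.0138,  0.0227,  0.7092, -0.24  ]), 265)
```

```bash
python3 -m creep '[[0,-12,-28,0,0,0],[0,-26,-60,0,0,0],[0,-41,-94,0,0,0],[0,-56,-128,0,0,0],[0,-71,-162,0,0,0],[0,-86,-196,0,0,0],[0,-101,-230,0,0,0],[0,-113,-257,0,0,0],[0,-121,-275,0,0,0],[20,-123,-281,0,0,0],[50,-123,-281,0,0,0],[80,-123,-281,0,0,0],[102,-123,-281,0,0,0],[117,-123,-281,0,0,0],[125,-123,-281,0,0,0],[128,-123,-281,0,0,0],[128,-123,-281,0,0,0],[128,-123,-281,0,0,0]]'
python3 -m creep '[[0,0,0,0,0,0],[0,0,0,0,0,0],[0,0,0,0,0,0],[-20,0,0,0,0,0],[-60,0,0,0,0,0],[-100,0,0,0,0,0],[-120,-30,40,0,0,0],[-120,-60,80,0,0,0],[-120,-60,80,0,0,0],[-120,-60,80,0,0,0]]' 35
python3 - <<'E'
from h import *
to((.413,.11,.2,0))
p=manip.snapshot("side"); save(p,"side1",crop=(60,310,160,560),s=1.9)
for q in "weight_knob ramekin_center".split():
    for o in manip.masks_of(p,q)[:2]: print(q,round(o["conf"],2),top(p,o["region"]))
p=manip.snapshot("wrist")
for q in "weight_knob loupe_center ramekin_center".split():
    for o in manip.masks_of(p,q)[:2]: print(q,round(o["conf"],2),top(p,o["region"]))
E
```

```text
time: 9.85
ee_pos: [0.5199, 0.3409, 0.0354]
tool_rot: [-1.288, 1.57, -2.859]
contact_force: [-1.2, 0.3, -0.5]
width: 0.0148
time: 10.68
ee_pos: [0.4591, 0.259, 0.158]
tool_rot: [1.794, 1.568, 0.222]
contact_force: [0.6, -0.3, -0.4]
width: 0.035
jaw now -0.1 deg pos [0.4591 0.259  0.158 ] t 10.7 w 0.0350 q [ 0.45 -0.11  1.55 -0.    1.7   0.45]
[-42.3 -45.8 149. ] [-0.001 -0.001 -0.003]
weight_knob 0.67 (array([0.5194, 0.3415, 0.0458, 0.0085, 0.5186, 0.3396]), 152)
ramekin_center 0.66 (array([0.413 , 0.1083, 0.038 , 0.0344, 0.4103, 0.1031]), 635)
weight_knob 0.77 (array([0.5193, 0.3429, 0.0467, 0.008 , 0.5187, 0.3427]), 1853)
loupe_center 0.69 (array([0.4464, 0.3224, 0.0362, 0.017 , 0.4465, 0.323 ]), 1429)
ramekin_center 0.68 (array([0.417 , 0.1116, 0.039 , 0.0337, 0.4255, 0.0854]), 992)
```

View pics/side1.png

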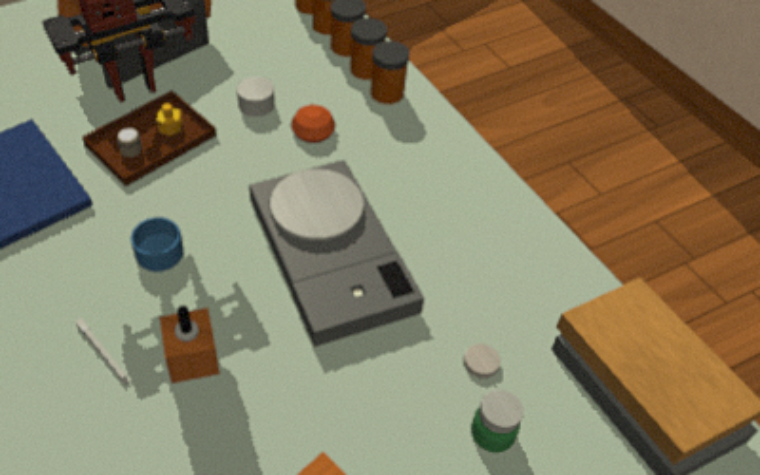

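Both are upright in the tray (weight at (170,122), loupe at (130,143)), and the recess shows at (358,293). Next is the ramekin.

```bash
python3 -m creep '[[0,-10,35,0,0,0],[0,-22,72,0,0,0],[0,-34,110,0,0,0],[0,-42,138,0,0,0],[0,-45,150,0,0,0],[35,-45,150,0,0,0],[70,-45,150,0,0,0],[100,-45,150,0,0,0],[122,-45,150,0,0,0],[137,-45,150,0,0,0],[145,-45,150,0,0,0],[145,-45,150,0,0,0],[145,-45,150,0,0,0]]' 87.5 25
python3 -m creep '[[0,0,0,0,0,0],[0,0,0,0,0,0],[0,0,0,0,0,0],[0,0,0,0,0,0],[0,0,0,0,0,0],[0,0,0,0,0,0]]' 55 25
python3 -m creep '[[-10,0,0,0,0,0],[-40,0,0,0,0,0],[-75,0,0,0,0,0],[-105,0,0,0,0,0],[-120,0,0,0,0,0],[-120,0,0,0,0,0],[-120,0,0,0,0,0]]'
python3 - <<'E'
from h import *
to((.6315,.0568,.1,0))
p=manip.snapshot("side")
for q in "ramekin_center pan_top".split():
    for o in manip.masks_of(p,q)[:2]: print(q,round(o["conf"],2),top(p,o["region"]))
E
```

```text
time: 12.12
ee_pos: [0.4152, 0.1112, 0.0109]
tool_rot: [-1.518, 1.57, -3.089]
contact_force: [1.0, -1.4, -0.7]
width: 0.0876
time: 12.62
ee_pos: [0.4156, 0.1112, 0.0118]
tool_rot: [1.833, 1.569, 0.262]
contact_force: [-1.1, 0.1, 6.4]
width: 0.0686
time: 13.2
ee_pos: [0.4153, 0.111, 0.131]
tool_rot: [1.72, 1.569, 0.149]
contact_force: [-0.3, -0.6, -1.8]
width: 0.0686
jaw now 0.0 deg pos [0.4153 0.111  0.131 ] t 13.2 w 0.0686 q [ 0.18 -0.38  1.82 -0.    1.7   0.18]
[ 31.3 216.2  54.2] [ 0.    -0.    -0.001]
ramekin_center 0.83 (array([0.4153, 0.1103, 0.158 , 0.0348, 0.4158, 0.1026]), 747)
ramekin_center 0.5 (array([ 0.3902, -0.0734,  0.0617,  0.0413,  0.3857, -0.0773]), 851)
pan_top 0.66 (array([0.6313, 0.0538, 0.0507, 0.0668, 0.6289, 0.0514]), 5384)
```

```bash
python3 -m creep '[[0,25,6,0,0,0],[0,58,14,0,0,0],[0,92,23,0,0,0],[0,126,32,0,0,0],[0,160,40,0,0,0],[0,190,48,0,0,0],[0,208,52,0,0,0],[0,216,54,0,0,0],[15,216,54,0,0,0],[35,216,54,0,0,0],[52,216,54,0,0,0],[62,216,54,0,0,0],[67,216,54,0,0,0],[67,216,54,0,0,0],[67,216,54,0,0,0],[67,216,54,0,0,0]]'
python3 -m creep '[[0,0,0,0,0,0],[0,0,0,0,0,0],[0,0,0,0,0,0],[0,0,0,0,0,0],[-20,0,0,0,0,0],[-55,0,0,0,0,0],[-90,0,0,0,0,0],[-120,0,0,0,0,0],[-120,-35,15,0,0,0],[-120,-70,30,0,0,0],[-120,-105,50,0,0,0],[-120,-130,65,0,0,0],[-120,-130,65,0,0,0],[-120,-130,65,0,0,0]]' 87
python3 - <<'E'
from h import *
to((.391,-.0715,.2,0))
p=manip.snapshot("wrist"); save(p,"w1")
for q in "ramekin_center pan_top stylus_handle stand_mouth".split():
    for o in manip.masks_of(p,q)[:2]: print(q,round(o["conf"],2),o["position"],top(p,o["region"]))
p=manip.snapshot("side"); save(p,"s2")
for q in "ramekin_center pan_top stylus_handle stand_mouth tare_top".split():
    for o in manip.masks_of(p,q)[:2]: print(q,round(o["conf"],2),o["position"],top(p,o["region"]))
E
```

```text
time: 14.68
ee_pos: [0.6312, 0.0572, 0.0642]
tool_rot: [1.686, 1.57, 0.115]
contact_force: [0.5, 0.5, -0.5]
width: 0.0684
time: 15.85
ee_pos: [0.5006, -0.0086, 0.1845]
tool_rot: [1.556, 1.569, -0.016]
contact_force: [0.7, 0.2, -0.5]
width: 0.0874
jaw now -0.1 deg pos [ 0.5006 -0.0086  0.1845] t 15.8 w 0.0874 q [-0.09 -0.18  1.56  0.    1.76 -0.08]
[ -15.7 -109.4   63.1] [-0.001  0.    -0.002]
ramekin_center 0.6 [118.8, 485.8] (array([0.6304, 0.0568, 0.0887, 0.0343, 0.635 , 0.06  ]), 7524)
ramekin_center 0.52 [256.5, 189.6] (array([ 0.3891, -0.0653,  0.1077,  0.0055,  0.3888, -0.0632]), 498)
pan_top 0.92 [165.6, 436.6] (array([0.6319, 0.0568, 0.0512, 0.0653, 0.6144, 0.0674]), 34819)
stylus_handle 0.68 [255.7, 185.6] (array([ 0.3891, -0.0648,  0.1072,  0.0051,  0.3889, -0.0631]), 519)
stand_mouth 0.83 [231.5, 203.0] (array([ 0.3914, -0.068 ,  0.0616,  0.0415,  0.3789, -0.0502]), 3335)
ramekin_center 0.88 [160.9, 325.1] (array([0.6291, 0.0545, 0.0875, 0.0348, 0.6277, 0.0519]), 629)
pan_top 0.59 [200.3, 336.6] (array([0.6316, 0.0536, 0.0502, 0.0661, 0.6148, 0.0302]), 4683)
pan_top 0.33 [248.2, 260.2] (array([ 0.3905, -0.0716,  0.0611,  0.0406,  0.3851, -0.0789]), 786)
stylus_handle 0.66 [316.2, 327.7] (array([ 0.4522, -0.3029,  0.036 ,  0.0102,  0.452 , -0.3037]), 108)
stylus_handle 0.63 [231.3, 256.4] (array([ 0.3876, -0.0749,  0.1062,  0.0046,  0.3905, -0.0709]), 163)
stand_mouth 0.65 [248.5, 259.3] (array([ 0.3905, -0.0716,  0.0611,  0.0406,  0.3856, -0.0784]), 788)
```

View pics/w1.png

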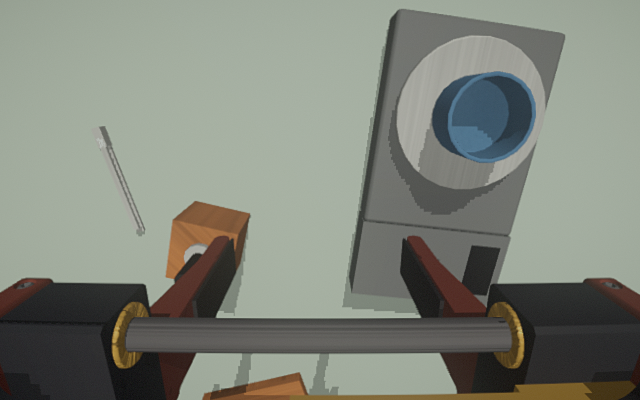

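The ramekin stands centred on the pan (wrist view, (485,118)); the stand is at (205,250). Next I grasp the stylus by its handle.

```bash
python3 -m creep '[[0,-35,20,0,0,0],[0,-70,40,0,0,0],[0,-98,54,0,0,0],[0,-110,60,0,0,0],[0,-110,60,0,0,0],[0,-110,60,0,0,0]]' 50 30
python3 - <<'E'
from h import *
to((.390,-.069,.072,0))
p=manip.snapshot("wrist"); save(p,"w2")
for q in "stylus_handle stand_mouth".split():
    for o in manip.masks_of(p,q)[:2]: print(q,round(o["conf"],2),o["position"],top(p,o["region"]),top(p,o["region"],.003))
E
```

```text
time: 16.9
ee_pos: [0.3912, -0.0682, 0.1841]
tool_rot: [1.466, 1.569, -0.106]
contact_force: [0.2, -0.2, -0.3]
width: 0.0516
jaw now -0.1 deg pos [ 0.3912 -0.0682  0.1841] t 16.9 w 0.0516 q [-0.26 -0.47  1.79  0.    1.82 -0.26]
[112.1  -1.4   0.8] [-0.001  0.    -0.002]
stylus_handle 0.75 [194.9, 313.7] (array([ 0.3913, -0.0685,  0.1072,  0.0069,  0.391 , -0.0676]), 827) (array([ 0.391 , -0.072 ,  0.1072,  0.0054,  0.391 , -0.068 ]), 827)
stand_mouth 0.73 [177.4, 320.8] (array([ 0.391 , -0.0679,  0.0617,  0.0416,  0.3912, -0.0637]), 4192) (array([ 0.3909, -0.0681,  0.0617,  0.0413,  0.3912, -0.0644]), 4192)
```

View pics/w2.png

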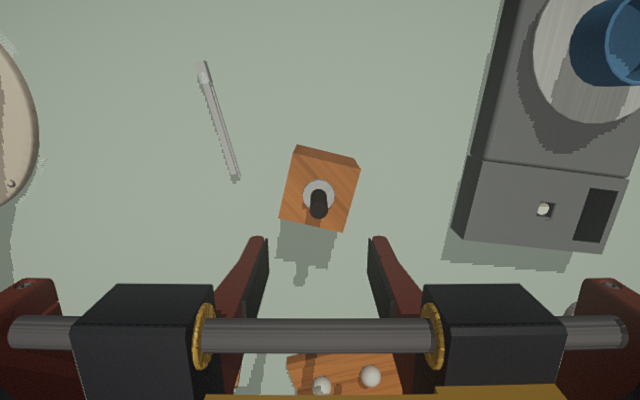

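The stylus at (318,195) is centred under the jaws, and the button is visible at (543,209).

```bash
python3 -m creep '[[30,0,0,0,0,0],[65,0,0,0,0,0],[90,0,0,0,0,0],[105,0,0,0,0,0],[112,0,0,0,0,0],[112,0,0,0,0,0],[112,0,0,0,0,0]]' 50 30
python3 -m creep '[[0,0,0,0,0,0],[0,0,0,0,0,0],[0,0,0,0,0,0],[0,0,0,0,0,0],[0,0,0,0,0,0],[0,0,0,0,0,0]]' 5 30
python3 -m creep '[[-15,0,0,0,0,0],[-45,0,0,0,0,0],[-80,0,0,0,0,0],[-95,0,0,0,0,0],[-95,0,0,0,0,0],[-95,0,0,0,0,0]]'
python3 - <<'E'
from h import *
for n in("wrist","side"):
  p=manip.snapshot(n); save(p,n+"3")
  for q in "stylus_handle tare_top recess_mouth".split():
    for o in manip.masks_of(p,q)[:2]: print(n,q,round(o["conf"],2),o["position"],top(p,o["region"]),o["region"].sum(),world(p,[o["position"]],z=.033).round(4))
to((.6155,-.0925,.15,0))
E
```

```text
time: 17.63
ee_pos: [0.3915, -0.0678, 0.0722]
tool_rot: [-2.848, 1.571, 1.865]
contact_force: [-0.1, -0.3, -0.1]
width: 0.0501
time: 18.13
ee_pos: [0.3911, -0.0681, 0.0719]
tool_rot: [1.365, 1.57, -0.206]
contact_force: [-0.7, 0.7, 0.1]
width: 0.0135
time: 18.63
ee_pos: [0.3914, -0.0681, 0.167]
tool_rot: [1.298, 1.569, -0.273]
contact_force: [-0.9, -0.7, -0.3]
width: 0.0138
wrist stylus_handle 0.69 [264.0, 314.9] (array([ 0.3908, -0.0686,  0.2021,  0.0072,  0.3905, -0.067 ]), 2356) 2359 [[ 0.3883 -0.1419  0.033 ]]
wrist stylus_handle 0.45 [150.5, 552.7] (array([0.6145, 0.0404, 0.0509, 0.0607, 0.5951, 0.0297]), 35150) 35292 [[ 0.5998 -0.0317  0.033 ]]
wrist tare_top 0.52 [218.0, 553.8] (array([ 0.6133, -0.094 ,  0.0318,  0.0091,  0.6143, -0.0923]), 115) 115 [[ 0.6136 -0.0953  0.033 ]]
side stylus_handle 0.5 [209.4, 250.2] (array([ 0.3877, -0.0711,  0.1985,  0.0067,  0.3894, -0.074 ]), 130) 131 [[0.4053 0.0258 0.033 ]]
side recess_mouth 0.92 [197.1, 339.1] (array([0.6304, 0.0548, 0.0504, 0.0664, 0.6123, 0.0314]), 4711) 4732 [[ 0.6191 -0.0394  0.033 ]]
jaw now -0.0 deg pos [ 0.3907 -0.0679  0.1658] t 19.0 w 0.0135 q [-0.26 -0.48  1.83 -0.    1.79 -0.26]
[ 15.4 224.8  24.6] [-0.    -0.     0.001]
```

View pics/side3.png

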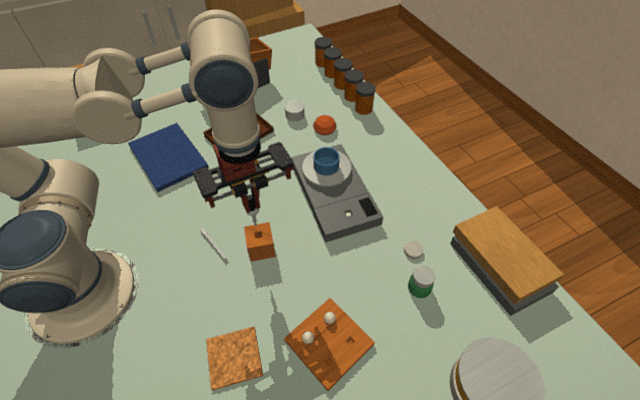

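```bash
python3 -m creep '[[0,30,4,0,0,0],[0,65,8,0,0,0],[0,100,12,0,0,0],[0,135,16,0,0,0],[0,170,20,0,0,0],[0,200,23,0,0,0],[10,218,25,0,0,0],[25,223,25,0,0,0],[40,223,25,0,0,0],[40,223,25,0,0,0],[40,223,25,0,0,0],[40,223,25,0,0,0]]'
python3 - <<'E'
from h import *
to((.6145,-.093,.125,0))
ims=[]
for n,z in(("wrist",.035),("side",.035),("scene",.035)):
  p=manip.snapshot(n)
  for q in ("tare_top","stylus_tip"):
    for o in manip.masks_of(p,q)[:2]: print(n,q,round(o["conf"],2),np.round(o["position"]),o["region"].sum(),world(p,[o["position"]],z=.031).round(4))
  K=np.array([[p["fx"],0,p["cx"]],[0,p["fy"],p["cy"]],[0,0,1]])
  u=cv2.projectPoints(np.array([[.6145,-.093,.035]]),cv2.Rodrigues(np.array(p["R"]))[0],np.array(p["t"]),K,np.array(p["dist"]))[0][0,0]
  print(n,u); c,r=int(np.clip(u[0],50,590)),int(np.clip(u[1],50,350))
  print("crop",r-50,c-50); ims.append(cv2.resize(p["pixels"][r-50:r+50,c-50:c+50],(266,266),interpolation=cv2.INTER_CUBIC))
cv2.imwrite("pics/tip4.png",np.hstack(ims))
E
```

```text
time: 20.03
ee_pos: [0.6141, -0.093, 0.1274]
tool_rot: [1.339, 1.57, -0.231]
contact_force: [0.4, 0.8, -0.3]
width: 0.0132
jaw now -0.0 deg pos [ 0.6141 -0.093   0.1274] t 20.0 w 0.0132 q [-0.21  0.15  1.34 -0.    1.66 -0.21]
[ 2.4  0.4 -0. ] [-0.     0.    -0.001]
wrist tare_top 0.48 [203. 320.] 200 [[ 0.6155 -0.094   0.031 ]]
wrist stylus_tip 0.97 [262. 318.] 2284 [[ 0.6136 -0.1454  0.031 ]]
wrist stylus_tip 0.43 [376. 128.] 2690 [[ 0.4303 -0.268   0.031 ]]
wrist [318.90395189 203.66237587]
crop 153 268
side tare_top 0.39 [113. 297.] 304 [[0.6625 0.3048 0.031 ]]
side stylus_tip 0.59 [192. 350.] 103 [[ 0.653  -0.0347  0.031 ]]
side stylus_tip 0.37 [282. 425.] 671 [[ 0.6739 -0.3266  0.031 ]]
side [348.00133339 212.63191872]
crop 162 298
scene stylus_tip 0.53 [199. 285.] 110 [[ 0.4983 -0.1271  0.031 ]]
scene [284.30430852 221.83360473]
crop 171 234
```

View pics/tip4.png

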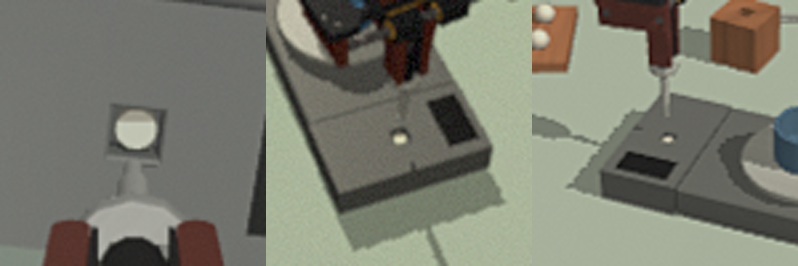

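The tip hangs right over the button: the wrist crop shows the button at (136,130) and the tip at (133,170), and the scene crop has both at column 668. I press in two stages.

```bash
python3 -m creep '[[10,1,0,0,0,0],[20,1,0,0,0,0],[25,1,0,0,0,0],[28,1,0,0,0,0],[30,1,0,0,0,0],[30,1,0,0,0,0],[30,1,0,0,0,0]]'
python3 -m creep '[[1,0,0,0,0,0],[2,0,0,0,0,0],[3,0,0,0,0,0],[3,0,0,0,0,0],[3,0,0,0,0,0]]'
python3 -m creep '[[1,0,0,0,0,0],[1,0,0,0,0,0],[1,0,0,0,0,0],[1,0,0,0,0,0],[1,0,0,0,0,0]]'
```

```text
time: 21.07
ee_pos: [0.6151, -0.093, 0.0969]
tool_rot: [1.428, 1.571, -0.143]
contact_force: [-1.2, 0.6, 0.4]
width: 0.013
time: 21.48
ee_pos: [0.6153, -0.0931, 0.0942]
tool_rot: [1.405, 1.57, -0.166]
contact_force: [-0.2, 0.9, 3.4]
width: 0.0132
time: 21.9
ee_pos: [0.6153, -0.093, 0.0929]
tool_rot: [1.403, 1.57, -0.167]
contact_force: [0.5, 0.2, 3.9]
width: 0.0135
```

```bash
python3 -m creep '[[1,0,0,0,0,0],[2,0,0,0,0,0],[2,0,0,0,0,0],[2,0,0,0,0,0],[2,0,0,0,0,0],[2,0,0,0,0,0],[2,0,0,0,0,0],[2,0,0,0,0,0]]'
python3 - <<'E'
from h import *
p=manip.snapshot("side")
for q in "ramekin_center pan_top".split():
    for o in manip.masks_of(p,q)[:1]: print(q,round(o["conf"],2),top(p,o["region"]))
p=manip.snapshot("wrist"); save(p,"w5",(150,350,220,420),2)
E
```

```text
time: 22.57
ee_pos: [0.6155, -0.0931, 0.0925]
tool_rot: [1.336, 1.569, -0.234]
contact_force: [-2.3, 0.2, 9.7]
width: 0.0134
ramekin_center 0.61 (array([0.6254, 0.0671, 0.0871, 0.033 , 0.6226, 0.0818]), 268)
pan_top 0.82 (array([0.6203, 0.0528, 0.0488, 0.0641, 0.585 , 0.0748]), 3351)
```

View pics/w5.png

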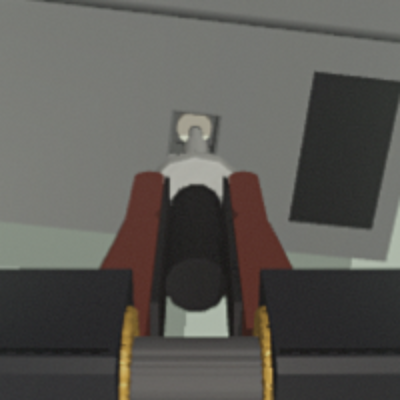

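```bash
python3 - <<'E'
from h import *
p=manip.snapshot("scene"); save(p,"sc6",(150,330,230,490),2.5)
for q in "ramekin_center pan_top weight_knob loupe_center".split():
    for o in manip.masks_of(p,q)[:1]: print(q,round(o["conf"],2),top(p,o["region"]))
s=manip.sense(); print(s["contact_force"],s["ee_pos"])
E
python3 -m creep '[[0,0,0,0,0,0],[0,0,0,0,0,0],[0,0,0,0,0,0],[-3,0,0,0,0,0],[-15,0,0,0,0,0],[-40,0,0,0,0,0],[-75,0,0,0,0,0],[-80,0,0,0,0,0]]'
```

```text
ramekin_center 0.83 (array([0.6318, 0.0577, 0.087 , 0.036 , 0.6344, 0.0595]), 633)
pan_top 0.81 (array([0.6307, 0.0136, 0.05  , 0.1091, 0.6594, 0.066 ]), 3885)
weight_knob 0.51 (array([0.5213, 0.342 , 0.045 , 0.0091, 0.5235, 0.343 ]), 212)
loupe_center 0.66 (array([0.4498, 0.3221, 0.0355, 0.0165, 0.4511, 0.3217]), 143)
[-1.52055827  0.69413591  9.98672298] [ 0.61552853 -0.09313562  0.09251905]
time: 23.68
ee_pos: [0.6164, -0.0933, 0.1771]
tool_rot: [1.365, 1.564, -0.206]
contact_force: [0.6, -1.3, 1.6]
width: 0.0134
```

View pics/sc6.png

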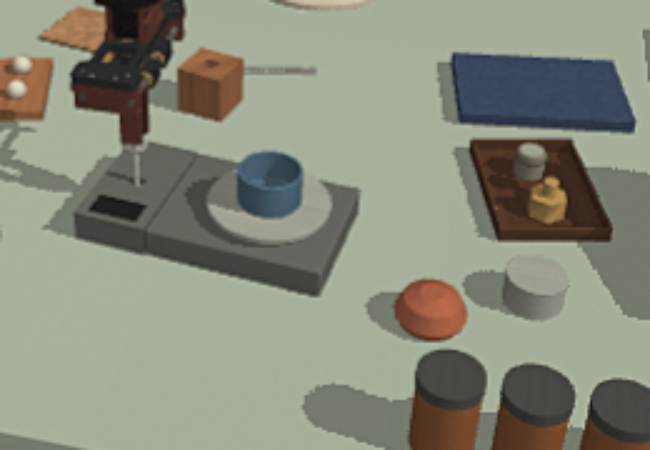

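The tip was in the recess during the press (138,180), with the ramekin centred and the tray items fine. I return the stylus.

```bash
python3 - <<'E'
from h import *
to((.391,-.068,.165,0),(.391,-.068,.073,0))
E
```

```text
jaw now -0.0 deg pos [ 0.6164 -0.0933  0.1771] t 23.7 w 0.0134 q [-0.2   0.14  1.26 -0.    1.74 -0.2 ]
[  10.5 -225.5  -25.3] [-0.     0.001 -0.007]
[ 102.5 -226.2  -25.4] [-0.     0.001 -0.007]
```

```bash
python3 -m creep '[[5,-30,-4,0,0,0],[5,-65,-8,0,0,0],[5,-100,-12,0,0,0],[5,-135,-16,0,0,0],[5,-170,-20,0,0,0],[5,-200,-23,0,0,0],[5,-217,-25,0,0,0],[5,-224,-25,0,0,0],[5,-224,-25,0,0,0],[5,-224,-25,0,0,0],[15,-224,-25,0,0,0],[15,-224,-25,0,0,0]]'
python3 - <<'E'
from h import *
to((.391,-.068,.073,0))
for n,f in(("side",2.),("wrist",2.)):
  p=manip.snapshot(n)
  for q in ("stylus_handle","stand_mouth"):
    for o in manip.masks_of(p,q)[:1]: print(n,q,round(o["conf"],2),np.round(o["position"]),top(p,o["region"]))
E
```

```text
time: 24.68
ee_pos: [0.3911, -0.068, 0.1533]
tool_rot: [-1.84, 1.568, 2.872]
contact_force: [-0.3, 0.2, -0.9]
width: 0.0136
jaw now 0.0 deg pos [ 0.3911 -0.068   0.1533] t 24.7 w 0.0136 q [-0.26 -0.47  1.85  0.    1.77 -0.26]
[80.3  0.1  0.1] [ 0.    -0.001  0.003]
side stylus_handle 0.46 [213. 252.] (array([ 0.3899, -0.0709,  0.1872,  0.0068,  0.3895, -0.0726]), 153)
side stand_mouth 0.71 [243. 258.] (array([ 0.3899, -0.072 ,  0.0615,  0.0399,  0.3892, -0.0731]), 934)
wrist stylus_handle 0.94 [266. 316.] (array([ 0.3906, -0.0687,  0.19  ,  0.0071,  0.3904, -0.0668]), 2340)
wrist stand_mouth 0.7 [191. 318.] (array([ 0.3913, -0.0685,  0.0616,  0.0418,  0.3899, -0.0617]), 5621)
```

Aligned (handle and stand agree within 1 mm in both cameras). I lower the stylus, release it and rise.

```bash
python3 -m creep '[[15,0,0,0,0,0],[30,0,0,0,0,0],[45,0,0,0,0,0],[60,0,0,0,0,0],[72,0,0,0,0,0],[79,0,0,0,0,0],[80,0,0,0,0,0],[80,0,0,0,0,0],[80,0,0,0,0,0]]'
python3 -m creep '[[0,0,0,0,0,0],[0,0,0,0,0,0],[0,0,0,0,0,0],[0,0,0,0,0,0],[-20,0,0,0,0,0],[-55,0,0,0,0,0],[-90,0,0,0,0,0],[-125,5,35,0,0,0],[-125,10,70,0,0,0],[-125,20,110,0,0,0],[-125,20,110,0,0,0],[-125,20,110,0,0,0]]' 45
python3 - <<'E'
from h import *
for n in("side","wrist"):
  p=manip.snapshot(n); save(p,n+"7")
  for q in ("stylus_handle","marble0_center","rack"):
    for o in manip.masks_of(p,q)[:4]: print(n,q,round(o["conf"],2),np.round(o["position"]),top(p,o["region"]),world(p,[o["position"]],z=.023).round(4))
to((.43,-.34,.15,0))
E
```

```text
time: 25.73
ee_pos: [0.3914, -0.0681, 0.0765]
tool_rot: [1.294, 1.57, -0.277]
contact_force: [0.6, 1.0, -0.4]
width: 0.0136
time: 26.73
ee_pos: [0.4109, -0.1796, 0.2001]
tool_rot: [-2.06, 1.569, 2.649]
contact_force: [-0.5, 1.1, 0.7]
width: 0.045
side marble0_center 0.27 [233. 254.] (array([ 0.3865, -0.0747,  0.0883,  0.0035,  0.3861, -0.0747]), 82) [[ 0.3899 -0.037   0.023 ]]
side rack 0.65 [342. 328.] (array([ 0.4316, -0.3385,  0.0166,  0.0904,  0.4298, -0.3458]), 4146) [[ 0.427  -0.3442  0.023 ]]
wrist stylus_handle 0.77 [ 61. 291.] (array([ 0.3911, -0.0693,  0.1072,  0.0069,  0.3909, -0.0694]), 910) [[ 0.3849 -0.0633  0.023 ]]
wrist stylus_handle 0.68 [ 68. 536.] (array([ 0.6161, -0.0665,  0.0368,  0.0989,  0.6173, -0.0674]), 23176) [[ 0.6188 -0.0681  0.023 ]]
wrist stylus_handle 0.33 [ 50. 307.] (array([ 0.3919, -0.0685,  0.0617,  0.0411,  0.3924, -0.0668]), 4478) [[ 0.4007 -0.0538  0.023 ]]
wrist rack 0.86 [288. 322.] (array([ 0.4228, -0.3406,  0.0159,  0.0848,  0.4166, -0.312 ]), 5025) [[ 0.4154 -0.3027  0.023 ]]
jaw now 0.1 deg pos [ 0.4111 -0.1772  0.2009] t 27.1 w 0.0445 q [-0.48 -0.33  1.65  0.    1.81 -0.48]
[ 50.9  18.7 162.8] [ 0.001  0.    -0.001]
```

View pics/wrist7.png

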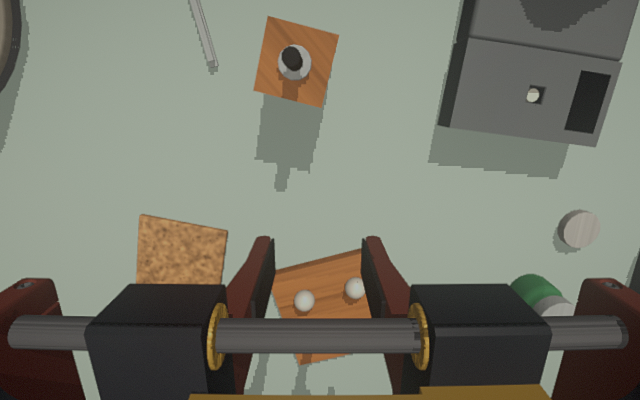

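The stylus hangs upright in the stand at (295,62). The two marbles show at (304,301) and (355,289). I move over them for a close look.

```bash
python3 -m creep '[[10,8,40,0,0,0],[20,14,80,0,0,0],[30,20,115,0,0,0],[30,20,125,0,0,0],[30,20,125,0,0,0],[30,20,125,0,0,0]]' 60
python3 - <<'E'
from h import *
p=manip.snapshot("wrist"); save(p,"w8")
for o in manip.masks_of(p,"marble0_center")[:5]: print(round(o["conf"],2),np.round(o["position"]),o["region"].sum(),top(p,o["region"]))
g=cv2.cvtColor(p["pixels"],cv2.COLOR_BGR2HSV); m=((g[...,1]<60)&(g[...,2]>140)).astype(np.uint8)
C=cv2.connectedComponentsWithStats(m)
for i in range(1,C[0]):
    if 100<C[2][i,4]<5000: print(C[2][i],C[3][i].round(1),world(p,[C[3][i][::-1]],z=.023).round(4),top(p,C[1]==i))
to((.43,-.30,.15,0))
E
```

```text
time: 27.63
ee_pos: [0.431, -0.3024, 0.1708]
tool_rot: [-2.933, 1.57, 1.779]
contact_force: [-0.1, 1.4, 0.2]
width: 0.0598
[331 174  23  23 405] [342.3 185. ] [[ 0.4535 -0.301   0.023 ]] (array([ 0.4531, -0.3011,  0.0363,  0.0098,  0.4525, -0.2998]), 403)
[269 191  23  23 412] [280.3 201.8] [[ 0.3948 -0.3174  0.023 ]] (array([ 0.3953, -0.3163,  0.036 ,  0.0105,  0.3957, -0.3158]), 411)
[ 248  255  141   63 4588] [320.4 299.4] [[ 0.4332 -0.424   0.023 ]] (array([ 0.4307, -0.4398,  0.0017,  0.0831,  0.4384, -0.4402]), 4568)
[221 354  31  42 732] [236.1 371.9] [[ 0.3377 -0.5191  0.023 ]] (array([ 0.3301, -0.545 ,  0.0017,  0.0378,  0.3316, -0.5399]), 730)
[ 256  354   53   41 1864] [282.1 373.7] [[ 0.3899 -0.5212  0.023 ]] (array([ 0.386 , -0.5439,  0.0018,  0.0445,  0.3868, -0.5423]), 1859)
[ 315  354  100   41 3663] [364.1 374.1] [[ 0.483  -0.5218  0.023 ]] (array([ 0.4912, -0.5463,  0.0018,  0.0661,  0.4872, -0.5435]), 3649)
jaw now 0.1 deg pos [ 0.4313 -0.3017  0.1717] t 27.7 w 0.0599 q [-0.68 -0.11  1.52  0.    1.73 -0.68]
[21.7 -1.4 -1.7] [ 0.001  0.    -0.001]
```

View pics/w8.png

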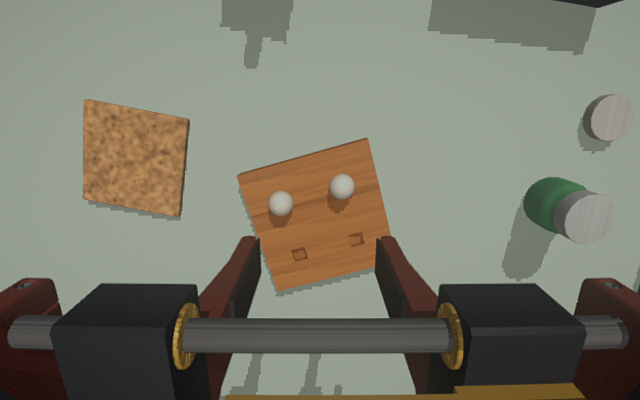

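Two marbles sit in the rack's far dimples, at (342,185) and (280,202); the other two dimples are empty. I grasp the first.

```bash
python3 -m creep '[[10,22,-1,0,0,0],[40,22,-1,0,0,0],[75,22,-1,0,0,0],[105,22,-1,0,0,0],[130,22,-1,0,0,0],[143,22,-1,0,0,0],[150,22,-1,0,0,0],[153,22,-1,0,0,0],[153,22,-1,0,0,0],[153,22,-1,0,0,0],[153,22,-1,0,0,0]]' 40 15
python3 -m creep '[[0,0,0,0,0,0],[0,0,0,0,0,0],[0,0,0,0,0,0],[0,0,0,0,0,0],[0,0,0,0,0,0]]' 10 15
python3 -m creep '[[-10,0,0,0,0,0],[-30,0,0,0,0,0],[-65,0,0,0,0,0],[-100,0,0,0,0,0],[-135,0,0,0,0,0],[-150,0,0,0,0,0],[-150,0,0,0,0,0]]'
python3 - <<'E'
from h import *
p=manip.snapshot("side")
for o in manip.masks_of(p,"ramekin_center")[:2]: print(round(o["conf"],2),np.round(o["position"]),top(p,o["region"]))
to((.6305,.057,.17,0))
E
```

```text
time: 28.65
ee_pos: [0.454, -0.3027, 0.0197]
tool_rot: [0.927, 1.568, -0.644]
contact_force: [0.3, -0.1, 0.9]
width: 0.0399
time: 29.07
ee_pos: [0.4532, -0.3022, 0.018]
tool_rot: [0.841, 1.57, -0.73]
contact_force: [0.6, 0.4, 1.8]
width: 0.0226
time: 29.65
ee_pos: [0.4546, -0.3032, 0.1739]
tool_rot: [0.925, 1.562, -0.646]
contact_force: [0.9, 0.6, 1.0]
width: 0.023
0.37 [212. 367.] (array([ 0.6788, -0.1037,  0.0377,  0.0392,  0.6705, -0.1031]), 292)
jaw now 0.0 deg pos [ 0.4531 -0.3021  0.168 ] t 29.8 w 0.0225 q [-0.65 -0.06  1.48  0.    1.72 -0.65]
[  -2.1  177.4 -359.1] [ 0.     0.001 -0.001]
```

```bash
python3 -m creep '[[-10,14,-28,0,0,0],[-20,28,-58,0,0,0],[-20,45,-92,0,0,0],[-20,61,-125,0,0,0],[-20,77,-158,0,0,0],[-20,94,-190,0,0,0],[-20,110,-222,0,0,0],[-20,122,-246,0,0,0],[-20,130,-260,0,0,0],[-20,130,-260,0,0,0],[-20,130,-260,0,0,0]]'
python3 - <<'E'
from h import *
for n in ("scene","wrist","side"):
  p=manip.snapshot(n)
  for o in manip.masks_of(p,"ramekin_center")[:2]: print(n,round(o["conf"],2),np.round(o["position"]),top(p,o["region"]))
  if n=="wrist": save(p,"w9")
  if n=="scene": save(p,"sc9")
to((.6305,.057,.17,0))
E
```

```text
time: 30.67
ee_pos: [0.5822, -0.0414, 0.1849]
tool_rot: [-1.614, 1.566, 3.1]
contact_force: [-0.6, -0.2, -0.6]
width: 0.0231
scene 0.72 [223. 336.] (array([0.6323, 0.0577, 0.0875, 0.0354, 0.6381, 0.06  ]), 645)
wrist 0.58 [ 71. 384.] (array([0.6307, 0.0569, 0.0888, 0.034 , 0.6353, 0.0597]), 7244)
side 0.69 [248. 415.] (array([ 0.7083, -0.2393,  0.0141,  0.0215,  0.7076, -0.2412]), 237)
side 0.54 [167. 324.] (array([0.625 , 0.054 , 0.0878, 0.0361, 0.614 , 0.0452]), 318)
jaw now -0.1 deg pos [ 0.5827 -0.0431  0.1876] t 31.0 w 0.0229 q [-0.13  0.04  1.34 -0.    1.76 -0.13]
[  17.5   47.7 -100.1] [-0.002  0.     0.   ]
```

The ramekin is still centred. I lower the marble over it and release.

```bash
python3 -m creep '[[0,16,-33,0,0,0],[0,33,-68,0,0,0],[0,44,-92,0,0,0],[10,48,-100,0,0,0],[35,48,-100,0,0,0],[60,48,-100,0,0,0],[78,48,-100,0,0,0],[90,48,-100,0,0,0],[95,48,-100,0,0,0],[95,48,-100,0,0,0],[95,48,-100,0,0,0],[95,48,-100,0,0,0]]'
python3 -m creep '[[0,0,0,0,0,0],[0,0,0,0,0,0],[0,0,0,0,0,0],[0,0,0,0,0,0],[-20,0,0,0,0,0],[-60,0,0,0,0,0],[-95,0,0,0,0,0],[-95,-16,33,0,0,0],[-95,-33,68,0,0,0],[-95,-48,100,0,0,0],[-95,-48,100,0,0,0],[-95,-48,100,0,0,0]]' 36
python3 - <<'E'
from h import *
p=manip.snapshot("wrist"); save(p,"w10",(0,200,280,500),2)
for o in manip.masks_of(p,"ramekin_center")[:2]: print(round(o["conf"],2),np.round(o["position"]),top(p,o["region"]))
to((.395,-.317,.168,0))
E
```

```text
time: 31.97
ee_pos: [0.6318, 0.0577, 0.0946]
tool_rot: [1.596, 1.568, 0.024]
contact_force: [0.1, -0.5, 0.1]
width: 0.0231
time: 32.97
ee_pos: [0.5827, -0.0433, 0.1882]
tool_rot: [1.666, 1.57, 0.092]
contact_force: [0.2, 0.3, 0.4]
width: 0.0361
0.95 [ 62. 392.] (array([0.6307, 0.057 , 0.0888, 0.034 , 0.635 , 0.0612]), 6378)
jaw now 0.0 deg pos [ 0.5832 -0.0415  0.1877] t 33.1 w 0.0361 q [-0.13  0.05  1.34  0.    1.76 -0.13]
[  19.5 -188.2  275.5] [ 0.    -0.001 -0.   ]
```

View pics/w10.png

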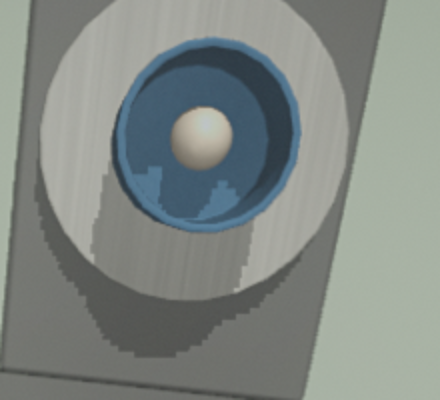

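Marble 1 lies in the ramekin (202,138). Next is the second one.

```bash
python3 -m creep '[[0,-20,28,0,0,0],[0,-42,60,0,0,0],[0,-65,93,0,0,0],[0,-88,127,0,0,0],[0,-111,161,0,0,0],[0,-134,195,0,0,0],[5,-157,228,0,0,0],[10,-175,256,0,0,0],[15,-186,272,0,0,0],[20,-188,275,0,0,0],[20,-188,275,0,0,0],[20,-188,275,0,0,0]]' 40
python3 - <<'E'
from h import *
p=manip.snapshot("wrist")
g=cv2.cvtColor(p["pixels"],cv2.COLOR_BGR2HSV); m=((g[...,1]<60)&(g[...,2]>140)).astype(np.uint8)
C=cv2.connectedComponentsWithStats(m)
for i in range(1,C[0]):
    if 200<C[2][i,4]<800: print(C[2][i],C[3][i].round(1),world(p,[C[3][i][::-1]],z=.023).round(4),top(p,C[1]==i))
to((.395,-.317,.018,0))
E
```

```text
time: 34.07
ee_pos: [0.3959, -0.3159, 0.1672]
tool_rot: [-2.97, 1.569, 1.744]
contact_force: [-0.1, 0.3, 0.1]
width: 0.04
[306 178  24  23 427] [317.7 188.9] [[ 0.3954 -0.3173  0.023 ]] (array([ 0.3951, -0.3168,  0.0361,  0.0102,  0.3956, -0.3159]), 427)
[532 372  25  28 347] [544.8 386.6] [[ 0.66  -0.554  0.023]] (array([ 0.624 , -0.5065,  0.0696,  0.0179,  0.6211, -0.5069]), 346)
jaw now 0.1 deg pos [ 0.3962 -0.3157  0.1676] t 34.1 w 0.0399 q [-0.74 -0.17  1.58  0.    1.73 -0.74]
[149.6  -1.2   1.4] [ 0.002 -0.001 -0.   ]
```

```bash
python3 -m creep '[[30,0,0,0,0,0],[65,0,1,0,0,0],[100,0,1,0,0,0],[125,0,1,0,0,0],[140,0,1,0,0,0],[147,0,1,0,0,0],[150,0,1,0,0,0],[150,0,1,0,0,0],[150,0,1,0,0,0]]' 40 15
python3 -m creep '[[0,0,0,0,0,0],[0,0,0,0,0,0],[0,0,0,0,0,0],[0,0,0,0,0,0],[0,0,0,0,0,0]]' 10 15
python3 -m creep '[[-10,0,0,0,0,0],[-30,0,0,0,0,0],[-65,0,0,0,0,0],[-100,0,0,0,0,0],[-135,0,0,0,0,0],[-165,0,0,0,0,0],[-170,20,-28,0,0,0],[-170,42,-60,0,0,0],[-170,65,-93,0,0,0],[-170,88,-127,0,0,0],[-170,111,-161,0,0,0],[-170,134,-195,0,0,0],[-170,157,-228,0,0,0],[-170,175,-256,0,0,0],[-170,186,-272,0,0,0],[-170,188,-275,0,0,0],[-170,188,-275,0,0,0],[-170,188,-275,0,0,0]]'
python3 - <<'E'
from h import *
for n in ("wrist","scene"):
  p=manip.snapshot(n)
  for o in manip.masks_of(p,"ramekin_center")[:2]: print(round(o["conf"],2),np.round(o["position"]),top(p,o["region"]))
to((.6307,.057,.093,0))
E
```

```text
time: 34.87
ee_pos: [0.3961, -0.3182, 0.0193]
tool_rot: [0.859, 1.568, -0.711]
contact_force: [0.1, -0.2, 1.3]
width: 0.0404
time: 35.28
ee_pos: [0.3953, -0.3184, 0.0184]
tool_rot: [0.867, 1.569, -0.704]
contact_force: [0.9, -0.3, 2.6]
width: 0.0231
time: 36.78
ee_pos: [0.5826, -0.0437, 0.1878]
tool_rot: [-0.726, 1.57, -2.297]
contact_force: [-0.3, -1.4, -0.8]
width: 0.0231
0.86 [ 70. 396.] (array([0.6308, 0.057 , 0.0889, 0.0339, 0.6354, 0.0613]), 6509)
0.95 [224. 334.] (array([0.6332, 0.0579, 0.0874, 0.0369, 0.6353, 0.0607]), 588)
jaw now -0.1 deg pos [ 0.5826 -0.0443  0.188 ] t 37.0 w 0.0232 q [-0.13  0.04  1.34 -0.    1.76 -0.13]
[  95.    47.9 -101.4] [-0.002  0.    -0.   ]
```

I release this one offset 13 mm toward -y, so that it does not land on top of the first.

```bash
python3 -m creep '[[0,16,-30,0,0,0],[0,33,-62,0,0,0],[0,44,-80,0,0,0],[10,48,-88,0,0,0],[35,48,-88,0,0,0],[60,48,-88,0,0,0],[78,48,-88,0,0,0],[90,48,-88,0,0,0],[95,48,-88,0,0,0],[95,48,-88,0,0,0],[95,48,-88,0,0,0],[95,48,-88,0,0,0]]'
python3 -m creep '[[0,0,0,0,0,0],[0,0,0,0,0,0],[0,0,0,0,0,0],[0,0,0,0,0,0],[-20,0,0,0,0,0],[-60,0,0,0,0,0],[-95,0,0,0,0,0],[-95,-16,33,0,0,0],[-95,-33,68,0,0,0],[-95,-48,88,0,0,0],[-95,-48,88,0,0,0],[-95,-48,88,0,0,0],[-95,-48,88,0,0,0],[-95,-48,88,0,0,0]]' 36
python3 - <<'E'
from h import *
p=manip.snapshot("wrist"); a=cv2.resize(p["pixels"][0:200,280:480],(400,400))
for o in manip.masks_of(p,"ramekin_center")[:2]: print(round(o["conf"],2),np.round(o["position"]),top(p,o["region"]))
p=manip.snapshot("scene"); b=cv2.resize(p["pixels"][130:330,230:430],(400,400))
for q in "ramekin_center weight_knob loupe_center stylus_handle tin geode gauge jar".split():
    for o in manip.masks_of(p,q)[:1]: print(q,round(o["conf"],2),top(p,o["region"]))
cv2.imwrite("pics/f11.png",np.hstack([a,b])); s=manip.sense(); print(s["ee_pos"],s["time"])
E
```

```text
time: 37.98
ee_pos: [0.6318, 0.0447, 0.0946]
tool_rot: [1.578, 1.568, 0.007]
contact_force: [0.3, -0.1, 0.4]
width: 0.023
time: 39.15
ee_pos: [0.5835, -0.042, 0.1874]
tool_rot: [-2.917, 1.57, 1.797]
contact_force: [-0.1, 0.2, -0.3]
width: 0.036
0.57 [ 73. 390.] (array([0.6307, 0.0569, 0.0889, 0.034 , 0.6356, 0.0613]), 5760)
ramekin_center 0.92 (array([0.633 , 0.0562, 0.0871, 0.0369, 0.6394, 0.0601]), 582)
weight_knob 0.72 (array([0.5212, 0.3431, 0.0449, 0.008 , 0.5238, 0.3433]), 205)
loupe_center 0.48 (array([0.4488, 0.3231, 0.0352, 0.0178, 0.4499, 0.3235]), 158)
tin 0.77 (array([0.6662, 0.331 , 0.0363, 0.0321, 0.6686, 0.3323]), 560)
geode 0.87 (array([0.7221, 0.2364, 0.0378, 0.0253, 0.7241, 0.2365]), 538)
gauge 0.45 (array([ 0.7134, -0.236 ,  0.0134,  0.0235,  0.7134, -0.2358]), 190)
jar 0.6 (array([ 0.6679, -0.3208,  0.0622,  0.0266,  0.6719, -0.3201]), 468)
[ 0.5830363  -0.04294712  0.1876368 ] 39.7
```

View pics/f11.png

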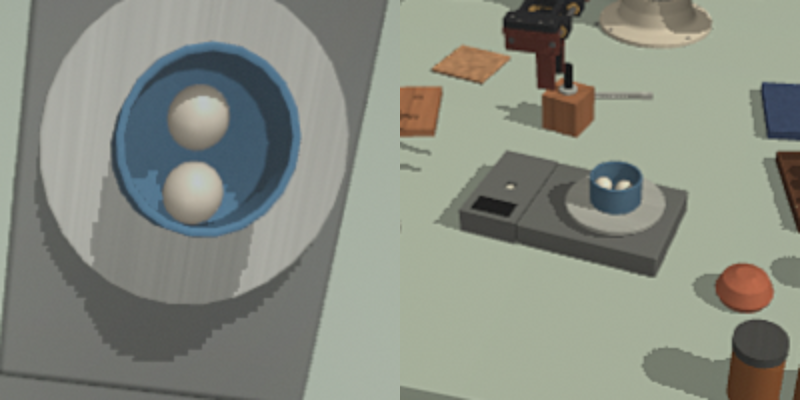

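Both marbles are in the ramekin, at (200,117) and (193,193). The ramekin is upright on the pan, the stylus hangs in its stand, and the button is up and clear. I hand in.

```bash
python3 - <<'E'
from h import *
p=manip.snapshot("side")
for q in "weight_knob loupe_center ramekin_center".split():
    for o in manip.masks_of(p,q)[:1]: print(q,round(o["conf"],2),top(p,o["region"]))
print(manip.close_job())
E
```

```text
weight_knob 0.68 (array([ 0.6659, -0.3221,  0.0637,  0.0236,  0.6652, -0.3237]), 641)
loupe_center 0.54 (array([0.4462, 0.3205, 0.0372, 0.0169, 0.4466, 0.3188]), 153)
ramekin_center 0.58 (array([0.6298, 0.0537, 0.0877, 0.0344, 0.6331, 0.028 ]), 393)
the job is handed in; nothing more can be done
None
```

The job is handed in after about 40 s of robot time, with every step carried out. No verdict is reported, so what follows rests on my own checks.

**What I did:**
- I moved the loupe and the brass weight into the tray, both upright, and set the empty ramekin on the pan.
- I pressed the tare button onto its stop with the stylus tip at about 10 N for more than 0.5 s. The ramekin was confirmed empty and centred during the press.
- I hung the stylus back in its stand, then put both marbles into the ramekin. There were only two on the rack.

**Last checks:**
- **Ramekin:** upright and within about 3 mm of the pan's middle, with both marbles inside.
- **Stylus and button:** the stylus hangs upright in its stand, and the button is visible and clear.
- **Tray:** the weight and loupe are in it. The weight was confirmed by the scene camera just before hand-in.
- **Bystanders:** the jar, tin, stone lump and disc gauge are all within about 3 mm of their first readings.

**Disagreements:**
- The final side-camera query for the weight returned the jar's position. I took it as a false detection, since the scene camera had just shown the weight in the tray.
- In that last scene picture the network did not report the stylus. I judged it by eye there, and it had been confirmed by the wrist camera right after release.

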